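Close a sample tin in the screw press

TASK

The lid of the sample tin on the open bench left of the press is on but still stands proud: close it in the small screw press. Set the tin upright and centred on the round steel pad (lid still proud, do not push it down by hand), swing the arm over it to its stop, then tighten the black hand knob clockwise, regripping as needed, until it suddenly turns much harder because the lid is home, and give it a quarter turn more, not over a third. Leave the tin clamped there.

Things in the scene. Friction and masses are not known exactly. Their poses are not given: they have to be found in the camera images.
- tin_mid (a point): Centre of the sample tin's body (half-way up, 22 mm above its underside). Round light-grey aluminium tin with a flat lid, 65 mm outer diameter (67 mm at most), 44 mm tall when the lid is home; z is up along the tin. Loose, about 55 g; starts upright on the open bench to the left of the press (the three closed tins far back behind the bowl are not meant).
- tin_lid (a joint): How far the lid stands proud of its home position on the tin, in m (0 = home, starts 0.0025 to 0.0035). The lid slides straight up and down with about 1 N of friction.
- pad_top (a point): Centre of the top face of the press's round steel pad, 66 mm in diameter, 18 mm above the bench and 6 mm above the base plate; the tin stands on it. The press is fixed to the bench. Its grey base plate is 12 mm thick and covers x -55..55 mm, y -150..65 mm in this point's frame (z up, turned with the press). The vertical pivot post of the arm (28 mm diameter, its top nut 87 mm above the pad) stands at x 0, y -100 mm in this frame.
- swing (a joint): Angle of the swing arm about the pivot post, rad. 0 = closed, arm against its stop with the knob exactly above the pad centre, arm along the point pad_top's +y; grows counter-clockwise seen from above as it opens (toward the robot), starts 1.2 to 1.5, limit 1.7. It stays where it is left (about 0.15 N m of friction). The arm is a grey bar 30 mm wide and 16 mm thick, its underside 82 mm above the bench, its free end 155 mm from the pivot axis.
- swing_nose (a point): Point on the top face of the swing arm's bar near its free end: 145 mm from the pivot axis, on the bar's middle line, 98 mm above the bench, outside the knob. The bar's flat sides are 15 mm to either side and go down 16 mm from here. y points outward along the arm, z up.
- knob_grip (a point): Point on the vertical axis of the round black fluted hand knob, at the height to grip (127 mm above the bench). Knob 45 mm in diameter (47 mm over the flutes), gripping part from 108 to 141 mm above the bench, on the arm 100 mm from the pivot axis; a white line on its top shows how it is turned. The knob neither rises nor sinks. Below it lies the ring of 58 mm diameter, whose top is 104 mm above the bench.
- knob (a joint): Turn of the knob relative to the ring below it, rad, growing as it is tightened (clockwise from above). Starts 0 to 1.0; it turns easily (about 0.06 N m) until the screw bears hard, at 3.2; there it rises no more. It lowers the press foot by 2.6 mm a radian; the foot meets the proud lid a little earlier and slides it home almost without being felt.
- ring (a joint): Turn of the flat aluminium clutch ring below the knob, rad, clockwise from above. It stays at 0 while the screw is free; once the screw bears, the ring turns along with the knob and resists with 0.25 to 0.4 N m, so this reads the extra turn after the resistance rose (a quarter turn = 1.57). It stays where it is left. A black mark on it shows its turn.
- foot: Rubber-faced press foot, 26 mm in diameter, below the arm under the knob; origin at the centre of its lower face. Raised far enough at the start to swing over the tin with its proud lid.
Not all that is in view belongs to the job. What is shaped like the part that bears tin_mid but orange is not meant.

How it is judged:
By the outcome, as a careful person would: the job done as asked, in the order asked, and still so for the second after the job is handed in, with the robot touching nothing.
It also fails if it takes over 72 s, if anything falls off the work surface, if the arm or the gripper's body presses on something with over 40 N, if the wrist force passes 120 N, or if a joint passes its speed limit or range.

ROBOT

A 7-joint arm with a two-finger parallel gripper is mounted at the origin on a cart in front of the work surface, level with it; the furniture and walls round the work are solid. World frame = base frame: x ahead of the robot, y to its left, z up, the work surface at z = 0. Lengths are in m, angles in rad, forces in N, time in s.
With the tool pointing down it reaches from about 0.35 to 0.9 m from the base axis. Payload 7.2 kg.
Tool frame: the origin (TCP) lies midway between the tips of the shut fingers; the grasp point (between the pads) lies 19 mm behind it; z points along the fingers, y is the line along which they close (so a half turn about z gives the same grasp; the last joint's range is limited). The gripper opens to 85 mm and grips with 20 to 120 N. Pads are 22 mm wide; open, the fingers measure 114 mm over their backs; the gripper's body (76 mm by 85 mm) begins 54 mm behind the grasp point. The pads swing forward as they close: fully open they stand 13 mm farther back than shut.
Start: joints at [-1.404, 0.411, -0.013, 1.596, 0.006, 1.134, -0.082], TCP at [0.145, 0.608, 0.231] pointing down, gripper open.
Joint ranges: [-2.95, 2.95], [-0.29, 1.99], [-1.47, 1.44], [0.14, 2.54], [-1.03, 4.17], [0.13, 1.85], [-2.86, 2.86]. Speed limits (rad/s): [2.39, 2.39, 3.01, 3.01, 3.14, 3.14, 3.14].

INTERFACE

Orientations are given as a 3x3 rotation matrix whose columns are the frame's x, y, z axes.
In Python, from station import r gives the robot as it stands.
- The arm moves only by the tool play_rows, never from a script. Its argument "series" is one flat list of numbers, 7 for each row, row after row: the opening in per cent of the stroke, from 0 (shut) to 100 (fully open), then the shift along the world's x, y, z in cm, then the turn, a rotation vector about the world's x, y, z in rad. In form: [claw, tx, ty, tz, rx, ry, rz, claw, tx, ty, tz, rx, ry, rz, ...]. A call has exactly 10 rows; each row shifts and turns the commanded pose from where the row before left it; what a row does not reach is not made up. A row lasts 1/8 s, in which the tool goes at most 62.5 mm and 10.7 degrees, less where a joint would pass 70% of its speed; a pose out of reach is approached as far as the arm can. A call is refused whole if a number of a shift passes 6.25 or a number of a turn 0.188, either way. A call with a gripper value outside its range is refused whole. The fingers move at their own pace and stop on an object; "grip_force" is the grip in N (left out, the last holds). Time passes only in rows, so rows that do not move let the fingers close, or fill a call up. It gives the time, the measured TCP pose, the force, the opening and the grip force at its end, in the units of the state.
- r.read_state(): the state, without advancing time (a new reading comes with each control period).
- r.capture(name): name is "side" or "top"; returns a dict with "img" (420x560x3 uint8, red, green, blue), "camera_matrix" (3x3 intrinsics, pixels), "rvec" (rotation vector, rad) and "tvec" (3), from world to camera coordinates, as OpenCV has them. Camera axes: x right, y down, z forward; pixel columns grow to the right and rows downward; lengths in m; the calibration is good to about 2 mm. A picture is of the moment at which its call begins. There is no depth.
- r.sign_off(): hands the job in; it is judged then, once.
Trained networks look in the newest picture that a camera, given by its name, has taken for a name from the list of things; names that differ only in an ending like _2 or _b are one class to them, and where a whole thing is asked for, a point or a joint stands for the part that bears it (a point fixed in the world has none). Each returns a list of dicts, best first, with "score" (0 to 1); they miss things now and then, are a little off and sometimes report something else, mostly with a low value. They report only what shows in the picture. A call takes as long as a camera call. They do not tell look-alikes from the thing itself.
- r.look_for(camera, thing): "bbox" ([centre column, centre row, width, height] in pixels, round what is visible of it).
The state is a dict: "clock": time; "q": joint angles; "joint_velocities": joint speeds; "effort": joint torques, N m; "ee_pos": TCP position; "ee_rot": TCP orientation; "wrist_force": force on the tool from outside, world axes, zero at the start; "torque": the same for the moment, N m; "opening": opening from 0.0 (shut) to 1.0 (fully open); "grasp_force": force on a finger pad.
Only numpy, scipy, OpenCV 4.12 (cv2) and the standard library are available. Lean on these libraries where they do the work, as an engineer would, in place of code of your own. Each camera call takes 0.05 s, during which the arm holds its last target. There are 200 camera calls.

## Working session

There is one attempt and no reset: what is moved stays moved. The work goes in short steps, Python scripts to look and compute and a tool call to move; the robot and the scene stay as the last step left them, time stands still between calls to the robot, and variables do not carry over. Pictures are saved under pics/ and viewed, at most 10 in all, crops included, and the job is handed in when it is done.

Besides the shell and the picture viewer there is one more tool, called after "Emit:" by a JSON object that holds its "fn" and its "kwargs". play_rows: Moves the arm, as the interface text tells. Its arguments: {"type":"object","properties":{"series":{"type":"array"},"grip_force":{"type":"number"}},"required":["series"]}

```bash
ls; mkdir -p pics
cat > h.py <<'E'
import numpy as np, cv2
from station import r
def cap(cam,name=None):
    c=r.capture(cam)
    if name: cv2.imwrite(f'pics/{name}.png',cv2.cvtColor(c['img'],cv2.COLOR_RGB2BGR))
    return c
def ray(c,uv):
    K=np.array(c['camera_matrix'],float);R=cv2.Rodrigues(np.array(c['rvec'],float))[0];t=np.array(c['tvec'],float).reshape(3)
    d=R.T@np.linalg.solve(K,[uv[0],uv[1],1.]);return -R.T@t,d/np.linalg.norm(d)
def atz(c,uv,z):
    o,d=ray(c,uv);return o+d*(z-o[2])/d[2]
def tri(a,b):
    A=0;B=0
    for c,uv in(a,b):
        o,d=ray(c,uv);P=np.eye(3)-np.outer(d,d);A=A+P;B=B+P@o
    return np.linalg.solve(A,B)
def proj(c,p):
    return cv2.projectPoints(np.array(p,float).reshape(-1,1,3),np.array(c['rvec'],float),np.array(c['tvec'],float),np.array(c['camera_matrix'],float),None)[0].reshape(-1,2)
def st():
    s=r.read_state();print({k:np.round(s[k],3).tolist() for k in('clock','q','ee_pos','ee_rot','wrist_force','torque','opening','grasp_force')})
E
python3 - <<'E'
from h import *
st()
C={k:cap(k,k+'0') for k in('side','top')}
for k in C:
    print(k,ray(C[k],(280,210)))
    for t in('tin_mid','pad_top','swing_nose','knob_grip','knob','ring','foot','swing'):
        try: print(k,t,[(np.round(d['bbox']).tolist(),round(d['score'],2)) for d in r.look_for(k,t)[:4]])
        except Exception as e: print(k,t,e)
E
```

```text
pics
{'clock': 0.0, 'q': [-1.404, 0.412, -0.013, 1.597, 0.006, 1.134, -0.082], 'ee_pos': [0.145, 0.607, 0.23], 'ee_rot': [[-0.973, 0.233, -0.0], [0.233, 0.973, -0.002], [-0.0, -0.002, -1.0]], 'wrist_force': [-0.328, 0.556, -0.808], 'torque': [-0.031, -0.012, 0.023], 'opening': 1.004, 'grasp_force': 0.0}
side (array([0.51282005, 0.99867224, 0.70525742]), array([-3.83011008e-04, -7.85569115e-01, -6.18773803e-01]))
side tin_mid [([318.0, 340.0, 40.0, 48.0], 0.94), ([288.0, 250.0, 34.0, 38.0], 0.84), ([261.0, 301.0, 44.0, 43.0], 0.7)]
side pad_top [([269.0, 159.0, 92.0, 101.0], 0.56), ([293.0, 123.0, 18.0, 19.0], 0.18)]
side swing_nose [([276.0, 131.0, 73.0, 35.0], 0.75)]
side knob_grip [([291.0, 125.0, 18.0, 25.0], 0.69), ([262.0, 301.0, 40.0, 45.0], 0.5)]
side knob [([291.0, 124.0, 23.0, 22.0], 0.54)]
side ring [([292.0, 128.0, 20.0, 23.0], 0.88)]
side foot []
side swing [([274.0, 129.0, 78.0, 32.0], 0.62)]
top (array([0.44427731, 0.23200276, 1.20371781]), array([ 0.08104457, -0.03348597, -0.99614781]))
top tin_mid [([166.0, 252.0, 36.0, 26.0], 0.98), ([253.0, 226.0, 26.0, 30.0], 0.79), ([198.0, 210.0, 33.0, 25.0], 0.62)]
top pad_top [([357.0, 208.0, 89.0, 86.0], 0.95)]
top swing_nose [([393.0, 213.0, 29.0, 76.0], 0.81)]
top knob_grip [([393.0, 226.0, 25.0, 23.0], 0.63)]
top knob [([393.0, 225.0, 25.0, 24.0], 0.96)]
top ring [([392.0, 229.0, 28.0, 28.0], 0.84)]
top foot []
top swing [([394.0, 213.0, 30.0, 80.0], 0.91)]
```

Run:
```python
import cv2,numpy as np
a=cv2.imread('pics/side0.png')[80:390,160:420];b=cv2.imread('pics/top0.png')[130:330,130:450]
b=cv2.resize(b,(800,500),interpolation=cv2.INTER_CUBIC);a=cv2.resize(a,(500,596),interpolation=cv2.INTER_CUBIC)
cv2.imwrite('pics/a.png',a);cv2.imwrite('pics/b.png',b)
```

```text
(no output)
```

View pics/a.png

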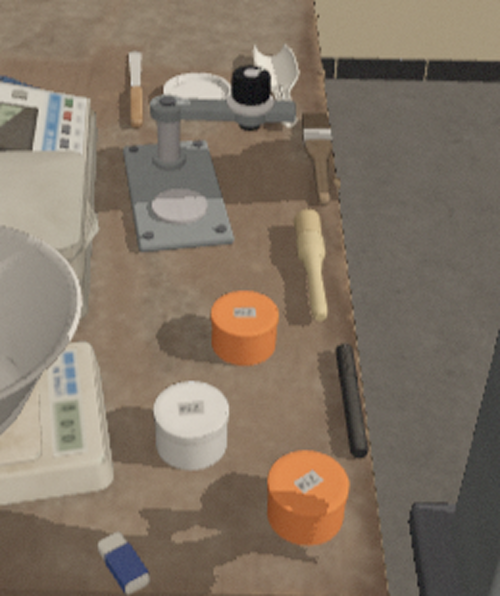

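View pics/b.png

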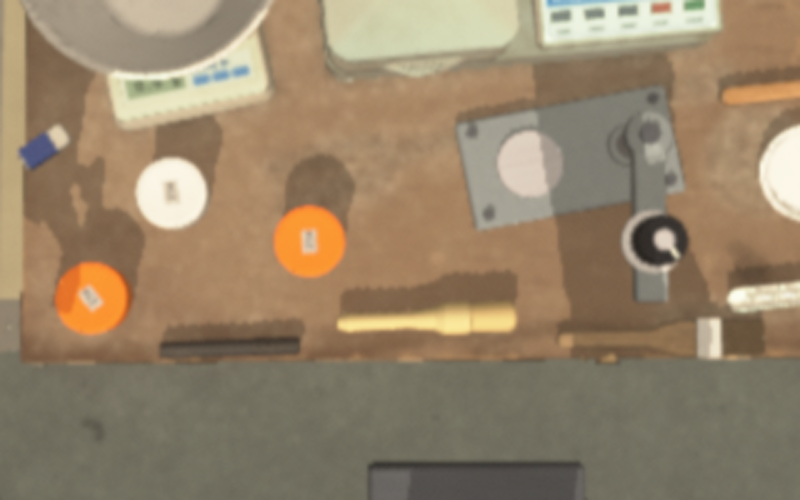

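The side view shows the target tin as the light one at about (259,300) px. The two orange ones are look-alikes. The pad is at about (254,187) in side and (342,195) in top, and the arm is open toward the robot with the knob at about (393,226) in top.

```bash
cat > m.py <<'E'
from h import *
from scipy.optimize import least_squares
def circ(P,rad,n=60):
    a=np.linspace(0,2*np.pi,n,endpoint=False);return np.c_[P[0]+rad*np.cos(a),P[1]+rad*np.sin(a),np.full(n,P[2])]
E
python3 - <<'E'
from m import *
C={k:cap(k) for k in('side','top')}
S,T=C['side'],C['top']
print('tinlid',tri((S,(259.3,292)),(T,(198.8,207.2))))
print('pad',tri((S,(253.6,187.1)),(T,(342,195.2))))
print('post',tri((S,(246,134)),(T,(389.6,182.4))))
# bright blob masks for tin lid, pad
for k,c,seed in(('s',S,(254,187)),('t',T,(338,195)),('s tin',S,(250,290)),('t tin',T,(193,200))):
    im=cv2.cvtColor(c['img'],cv2.COLOR_RGB2HSV); print(k,im[int(seed[1]),int(seed[0])])
# knob in both: dark pixels
for k,c,(x,y,w,h) in(('s',S,(291,124,30,30)),('t',T,(393,226,34,34))):
    g=c['img'].max(2);m=np.zeros_like(g);m[y-h//2:y+h//2,x-w//2:x+w//2]=1
    ys,xs=np.where((g<45)&(m>0));print(k,len(xs),xs.min(),xs.max(),ys.min(),ys.max())
for (cx,cy,t) in((342,195,'pad'),(199,207,'tin')):
    g=T['img'][cy-18:cy+18:3,cx-20:cx+20:3];print(t);print(g.min(2))
for (cx,cy,t) in((254,187,'pad'),(260,293,'tin')):
    g=S['img'][cy-14:cy+14:2,cx-22:cx+22:3];print(t);print(g.min(2))
E
```

```text
tinlid [0.54545794 0.38813259 0.04526181]
pad [0.57556117 0.03736973 0.01314678]
post [ 0.59675091 -0.06120287  0.09433244]
s [ 15  17 180]
t [ 16  37 219]
s tin [ 18  21 218]
t tin [ 23  20 250]
s 281 281 299 115 133
t 17 384 387 221 232
pad
[[101 118 131 142 144 146 148 147 116 114 114 114 115 114]
 [146 147 147 147 144 141 134 129 115 115 115 115 115 116]
 [144 145 146 145 126 157 183 183 141 118 115 115 115 115]
 [147 149 148 132 188 194 192 191 158 141 121 115 115 116]
 [146 147 147 181 192 191 189 189 160 142 143 117 115 116]
 [149 148 150 190 190 190 190 190 180 142 142 122 114 116]
 [147 148 148 191 190 187 188 187 182 144 144 121 116 115]
 [147 150 150 192 194 193 192 190 189 147 144 121 115 115]
 [148 150 149 184 194 193 193 191 190 147 141 117 114 115]
 [148 148 150 150 188 191 190 191 189 158 124 116 115 115]
 [150 148 148 149 151 174 186 185 178 149 115 113 113 114]
 [150 148 150 149 150 148 149 150 149 143 114 114 113 115]]
tin
[[111 109 105 106 100  82  82  84  86  84  84  82  83  98]
 [109 109 104 105  90  94 111 111  91  81  82  84  82 103]
 [109 108 107 112 171 217 
[... 1638 characters left out ...]
1  96]
 [102 100 187 198 199 199 197 197 196 197 199 196 194 102 102]
 [ 98 158 195 198 199 198 198 197 196 194 197 197 194 159 102]
 [101 184 198 197 199 187 182 181 168 171 195 196 194 194  99]
 [107 187 198 199 198 159 146 160 123 168 197 197 193 196 105]
 [ 77 186 197 195 197 152 161 153 147 169 196 197 193 197 103]
 [ 74 185 195 196 196 174 176 182 184 187 196 195 196 181 101]
 [ 75 177 195 196 196 198 196 195 195 196 196 195 195 191  96]
 [ 78 139 190 195 197 197 196 196 196 195 194 194 195 176 100]
 [ 78 113 184 192 197 196 196 195 195 194 194 194 202 167  99]
 [ 73 102 135 188 194 193 192 193 194 193 194 197 172 170  99]
 [ 76 110 123 143 184 192 191 192 195 192 177 172 169 173  97]]
```

```bash
cat >> m.py <<'E'
def edge(c,P0,rad,rng=.008,chan='min'):
    """xy of a horizontal circle: maximise mean gradient magnitude across its outline"""
    g=cv2.GaussianBlur(c['img'].astype(np.float32),(0,0),.7)
    def s(xy):
        i=proj(c,circ((xy[0],xy[1],P0[2]),rad-.003));o=proj(c,circ((xy[0],xy[1],P0[2]),rad+.003))
        f=lambda p:cv2.remap(g,p[:,0].astype(np.float32).reshape(-1,1),p[:,1].astype(np.float32).reshape(-1,1),cv2.INTER_LINEAR).reshape(-1,3)
        return np.minimum(np.abs(f(i)-f(o)).max(1),60).mean()
    best=max(((s((P0[0]+a,P0[1]+b)),P0[0]+a,P0[1]+b) for a in np.arange(-rng,rng+1e-6,.0005) for b in np.arange(-rng,rng+1e-6,.0005)))
    return np.round(best,4)
E
python3 - <<'E'
from m import *
S=cap('side');T=cap('top')
for n,P,rad in(('tin',(.5455,.388,.047),.0328),('tin45',(.5455,.388,.045),.0328),('pad',(.5755,.0374,.018),.033),('plateball post',(.5967,-.0612,.105),.014),('knob',(.497,-.06,.141),.0228),('ring',(.497,-.06,.104),.029)):
    print(n,'S',edge(S,P,rad),'T',edge(T,P,rad))
for z in(.1,.13,.16): print('bowl',z,atz(T,(186,159),z),atz(T,(235,130),z))
print('nose end',atz(T,(390,250),.098),'armtip line',atz(T,(384,249.5),.098),atz(T,(396.5,249.5),.098))
E
```

```text
tin S [53.2526  0.5445  0.391 ] T [60.      0.5485  0.389 ]
tin45 S [53.1672  0.5445  0.389 ] T [60.      0.5485  0.3895]
pad S [32.19    0.5745  0.0404] T [4.02594e+01 5.77000e-01 3.84000e-02]
plateball post S [31.0064  0.5967 -0.0532] T [23.2938  0.5962 -0.0532]
knob S [37.378   0.4945 -0.0555] T [ 5.68783e+01  4.95000e-01 -5.60000e-02]
ring S [28.0742  0.4895 -0.068 ] T [46.4426  0.4955 -0.0595]
bowl 0.1 [0.6529641  0.41100667 0.1       ] [0.72099861 0.29824956 0.1       ]
bowl 0.13 [0.64729181 0.40614119 0.13      ] [0.71347709 0.29644891 0.13      ]
bowl 0.16 [0.64161953 0.40127571 0.16      ] [0.70595556 0.29464827 0.16      ]
nose end [ 0.4411186  -0.05709834  0.098     ] armtip line [ 0.44234251 -0.04328628  0.098     ] [ 0.44217405 -0.07213265  0.098     ]
```

Emit:
{"fn": "play_rows", "kwargs": {"series": [100,5,-2.7,-1.0,0,0,-0.08,100,5,-2.7,-1.0,0,0,-0.08,100,5,-2.7,-1.0,0,0,-0.08,100,5,-2.7,-1.0,0,0,-0.08,100,5,-2.7,-1.0,0,0,-0.08,100,5,-2.7,-1.0,0,0,-0.08,100,5,-2.7,-1.0,0,0,-0.08,100,5,-2.7,-1.0,0,0,-0.08,100,0,0,0,0,0,0,100,0,0,0,0,0,0], "grip_force": 25}}

```text
clock: 2.35
ee_pos: [0.5451, 0.3921, 0.151]
ee_rot: [[-0.641, 0.767, -0.001], [0.767, 0.641, 0.0], [0.001, -0.001, -1.0]]
wrist_force: [-0.1, 0.3, -0.3]
opening: 1.003
grasp_force: 0.0
```

Emit:
{"fn": "play_rows", "kwargs": {"series": [100,0.2,-0.25,-3.5,0,0,0,100,0,0,-3.5,0,0,0,100,0,0,-3.5,0,0,0,100,0,0,-2.3,0,0,0,100,0,0,-1.5,0,0,0,100,0,0,-0.5,0,0,0,60,0,0,0,0,0,0,50,0,0,0,0,0,0,50,0,0,0,0,0,0,50,0,0,0,0,0,0], "grip_force": 25}}

```text
clock: 3.6
ee_pos: [0.5479, 0.3898, 0.0043]
ee_rot: [[-0.641, 0.767, 0.001], [0.767, 0.641, 0.001], [0.0, 0.002, -1.0]]
wrist_force: [-0.6, 0.2, 6.2]
opening: 0.743
grasp_force: 28.0
```

Emit:
{"fn": "play_rows", "kwargs": {"series": [50,0,0,1.0,0,0,0,50,0,0,3.0,0,0,0,50,0,0,4.5,0,0,0,50,0.4,-5,1.5,0,0,-0.07,50,0.4,-5,0,0,0,-0.07,50,0.4,-5,0,0,0,-0.07,50,0.4,-5,0,0,0,-0.07,50,0.4,-5,0,0,0,-0.07,50,0.4,-5,0,0,0,-0.07,50,0.4,-5,0,0,0,-0.07]}}

```text
clock: 4.85
ee_pos: [0.5754, 0.0377, 0.1039]
ee_rot: [[-0.202, 0.979, 0.001], [0.979, 0.202, 0.0], [0.0, 0.001, -1.0]]
wrist_force: [-0.1, -0.1, -0.7]
opening: 0.746
grasp_force: 27.8
```

Run:
```python
from m import *
st()
S=cap('side','side1');T=cap('top','top1')
p=np.array(r.read_state()['ee_pos'])
a=cv2.resize(S['img'][60:240,180:360],(400,400));b=cv2.resize(T['img'][130:290,290:450],(400,400))
cv2.imwrite('pics/c.png',cv2.cvtColor(np.hstack([a,b]),cv2.COLOR_RGB2BGR))
```

```text
{'clock': 4.85, 'q': [-0.431, 0.487, 0.376, 1.864, -0.235, 0.833, 0.268], 'ee_pos': [0.575, 0.038, 0.104], 'ee_rot': [[-0.202, 0.979, 0.001], [0.979, 0.202, 0.0], [0.0, 0.001, -1.0]], 'wrist_force': [-0.059, -0.069, -0.729], 'torque': [-0.029, -0.047, -0.053], 'opening': 0.746, 'grasp_force': 27.798}
```

View pics/c.png

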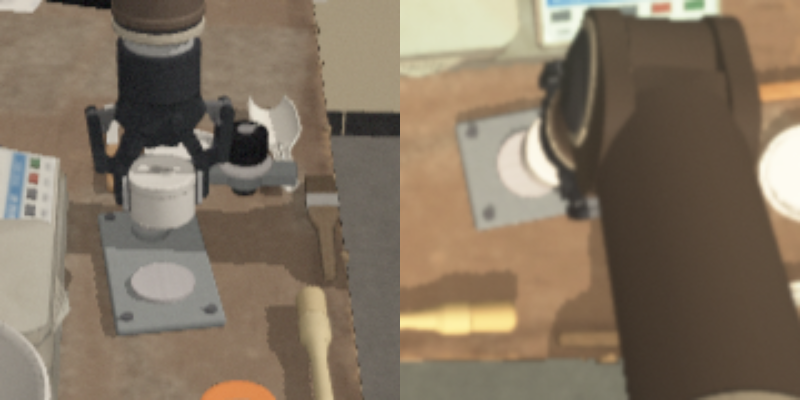

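Run:
```python
from m import *
S=cap('side')
print(edge(S,(.5755,.0377,.1467),.0328,.006),edge(S,(.5755,.0377,.0997+.001),.0325,.006),edge(S,(.576,.0395,.018),.033,.004))
b=r.look_for('side','tin_mid');print([(np.round(d['bbox'],1).tolist(),round(d['score'],2)) for d in b]);print(proj(S,[(.5755,.0377,.1467),(.5755,.0377,.0997),(.5755,.0377,.122)]))
```

```text
[3.95626e+01 5.75000e-01 3.52000e-02] [28.5764  0.574   0.0317] [31.1357  0.5745  0.0405]
[([289.8, 251.8, 33.8, 37.7], 0.83), ([292.3, 131.6, 23.8, 31.0], 0.73), ([254.3, 143.2, 33.4, 30.1], 0.69)]
[[251.83198677 135.9659417 ]
 [252.18361428 154.7953808 ]
 [252.01903214 145.98210704]]
```

Emit:
{"fn": "play_rows", "kwargs": {"series": [50,0.05,0.3,-1,0,0,0,50,0,0,-2,0,0,0,50,0,0,-2,0,0,0,50,0,0,-1.5,0,0,0,50,0,0,-0.9,0,0,0,50,0,0,0,0,0,0,50,0,0,0,0,0,0,50,0,0,0,0,0,0,50,0,0,0,0,0,0,50,0,0,0,0,0,0]}}

```text
clock: 6.3
ee_pos: [0.576, 0.0424, 0.0295]
ee_rot: [[-0.205, 0.979, 0.0], [0.979, 0.205, 0.0], [0.0, 0.0, -1.0]]
wrist_force: [-0.2, 0.5, 0.4]
opening: 0.743
grasp_force: 27.8
```

Run:
```python
from m import *
st()
S=cap('side','side2');z=r.read_state()['ee_pos'][2]-.0043
for h in(.046,.047,.048): print(edge(S,(.5755,.039,z+h),.0328,.006))
a=cv2.resize(S['img'][100:240,190:330],(560,560),interpolation=cv2.INTER_CUBIC)
cv2.imwrite('pics/d.png',cv2.cvtColor(a,cv2.COLOR_RGB2BGR))
```

```text
{'clock': 6.3, 'q': [-0.4, 0.596, 0.328, 1.902, -0.288, 0.689, 0.306], 'ee_pos': [0.576, 0.042, 0.03], 'ee_rot': [[-0.205, 0.979, 0.0], [0.979, 0.205, 0.0], [0.0, 0.0, -1.0]], 'wrist_force': [-0.237, 0.519, 0.422], 'torque': [-0.016, 0.037, 0.015], 'opening': 0.743, 'grasp_force': 27.795}
[4.5941e+01 5.7550e-01 4.3500e-02]
[4.60743e+01 5.75000e-01 4.50000e-02]
[4.54602e+01 5.75000e-01 4.50000e-02]
```

View pics/d.png

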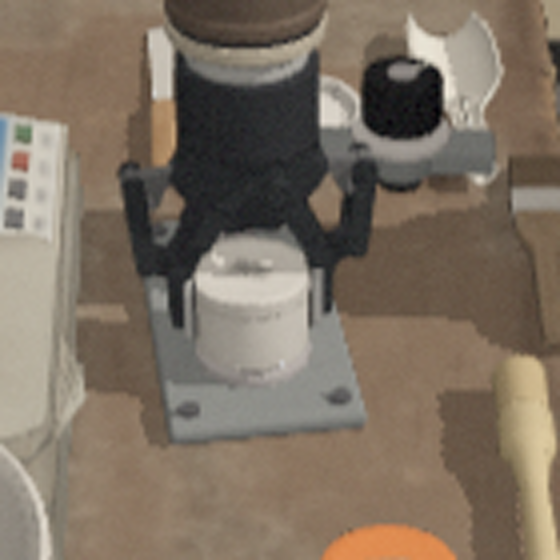

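Emit:
{"fn": "play_rows", "kwargs": {"series": [50,-0.05,-0.3,0,0,0,0,50,0,0,0,0,0,0,50,0,0,-0.2,0,0,0,50,0,0,-0.2,0,0,0,50,0,0,-0.15,0,0,0,50,0,0,-0.1,0,0,0,50,0,0,-0.05,0,0,0,50,0,0,0,0,0,0,50,0,0,0,0,0,0,50,0,0,0,0,0,0]}}

```text
clock: 7.6
ee_pos: [0.5755, 0.0393, 0.0223]
ee_rot: [[-0.205, 0.979, 0.0], [0.979, 0.205, -0.0], [-0.0, 0.0, -1.0]]
wrist_force: [0.1, -0.8, -0.3]
opening: 0.745
grasp_force: 27.8
```

Run:
```python
from m import *
S=cap('side','side3');z=r.read_state()['ee_pos'][2]-.0043
for h in(.046,.047,.048): print(edge(S,(.5755,.039,z+h),.0328,.006))
```

```text
[4.60868e+01 5.75000e-01 4.05000e-02]
[4.6175e+01 5.7450e-01 4.2000e-02]
[4.63022e+01 5.74500e-01 4.35000e-02]
```

Emit:
{"fn": "play_rows", "kwargs": {"series": [50,0,-0.05,-0.05,0,0,0,50,0,0,-0.05,0,0,0,50,0,0,0,0,0,0,85,0,0,0,0,0,0,100,0,0,0,0,0,0,100,0,0,0,0,0,0,100,0,0,0.5,0,0,0,100,0,0,3,0,0,0,100,0,0,5,0,0,0,100,0,0,5,0,0,0]}}

```text
clock: 8.9
ee_pos: [0.5752, 0.0387, 0.1578]
ee_rot: [[-0.204, 0.979, -0.0], [0.979, 0.204, -0.0], [-0.0, -0.0, -1.0]]
wrist_force: [1.4, 0.2, 1.0]
opening: 1.003
grasp_force: 0.0
```

Emit:
{"fn": "play_rows", "kwargs": {"series": [0,-1.5,-1.5,2,0,0,0,0,-3.6,-4,0,0,0,0,0,-3.6,-4,0,0,0,0,0,-3.6,-4,0,0,0,0,0,0,0,0,0,0,0,0,0,0,0,0,0,0,0,0,0,-3,0,0,0,0,0,0,-4,0,0,0,0,0,0,-2.2,0,0,0,0,0,0,0,0,0,0]}}

```text
clock: 10.15
ee_pos: [0.4521, -0.0951, 0.0829]
ee_rot: [[-0.206, 0.979, -0.003], [0.979, 0.206, -0.0], [0.001, -0.003, -1.0]]
wrist_force: [0.1, -0.2, 0.3]
opening: 0.007
grasp_force: 0.0
```

Run:
```python
from m import *
st()
S=cap('side','side4');T=cap('top','top4')
for h in(.0645,.065,.0655): print(h,edge(S,(.5755,.039,h),.0328,.006),edge(T,(.5755,.039,h),.0328,.006))
p=np.array(r.read_state()['ee_pos'])[:2];P=np.array([.5968,-.0588])
off=np.interp
last=p
for i,a in enumerate(np.radians([180,172,164,156,148,140,132,124,116,110,106,102])):
    u=np.array([np.cos(a),np.sin(a)]);n=np.array([-u[1],u[0]]);c=P+.145*u+.028*n
    print(round(np.degrees(a)),np.round(c,4),np.round((c-last)*100,2));last=c
a=cv2.resize(S['img'][80:220,190:330],(400,400),interpolation=cv2.INTER_CUBIC);b=cv2.resize(T['img'][130:290,290:450],(400,400))
cv2.imwrite('pics/e.png',cv2.cvtColor(np.hstack([a,b]),cv2.COLOR_RGB2BGR))
```

```text
{'clock': 10.15, 'q': [-0.253, 0.36, 0.433, 2.15, -0.236, 0.68, 0.549], 'ee_pos': [0.452, -0.095, 0.083], 'ee_rot': [[-0.206, 0.979, -0.003], [0.979, 0.206, -0.0], [0.001, -0.003, -1.0]], 'wrist_force': [0.134, -0.187, 0.334], 'torque': [-0.009, -0.052, 0.022], 'opening': 0.007, 'grasp_force': 0.0}
0.0645 [4.74913e+01 5.74500e-01 4.15000e-02] [5.84414e+01 5.75500e-01 3.95000e-02]
0.065 [4.75625e+01 5.74500e-01 4.25000e-02] [5.84102e+01 5.75500e-01 3.95000e-02]
0.0655 [4.76319e+01 5.74500e-01 4.30000e-02] [5.84092e+01 5.75000e-01 4.00000e-02]
180 [ 0.4518 -0.0868] [-0.15  0.88]
172 [ 0.4493 -0.0663] [-0.25  2.05]
164 [ 0.4497 -0.0457] [0.04 2.06]
156 [ 0.4529 -0.0254] [0.32 2.03]
148 [ 0.459  -0.0057] [0.6  1.97]
140 [0.4677 0.013 ] [0.87 1.87]
132 [0.479  0.0302] [1.12 1.73]
124 [0.4925 0.0458] [1.35 1.55]
116 [0.5081 0.0593] [1.56 1.35]
110 [0.5209 0.0679] [1.28 0.86]
106 [0.5299 0.0729] [0.9 0.5]
102 [0.5393 0.0772] [0.93 0.43]
```

View pics/e.png

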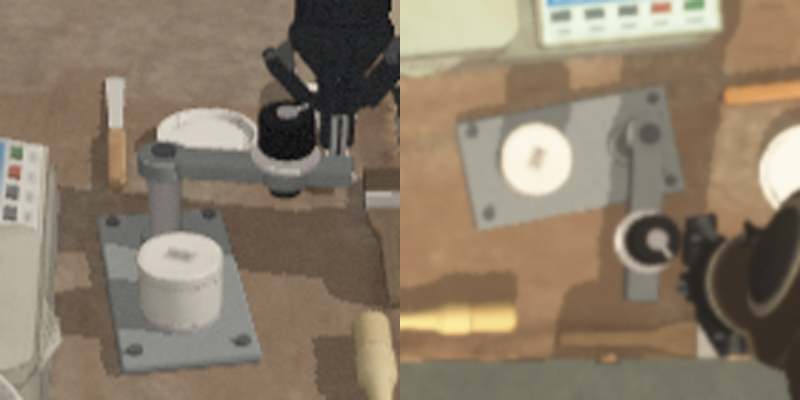

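The tin stands on the pad about 1.5 mm off centre, and the fingers are beside the arm's nose. Now I'll swing the arm shut.

Emit:
{"fn": "play_rows", "kwargs": {"series": [0,-0.1,0.9,0,0,0,0,0,-0.25,2.05,0,0,0,0,0,0.05,2.05,0,0,0,0,0,0.3,2.0,0,0,0,0,0,0.6,1.95,0,0,0,0,0,0.9,1.85,0,0,0,0,0,1.1,1.75,0,0,0,0,0,1.35,1.55,0,0,0,0,0,1.55,1.35,0,0,0,0,0,1.3,0.85,0,0,0,0]}}

```text
clock: 11.5
ee_pos: [0.5217, 0.0677, 0.0842]
ee_rot: [[-0.205, 0.979, 0.0], [0.979, 0.205, -0.0], [-0.0, 0.0, -1.0]]
wrist_force: [-1.1, -1.0, -0.2]
opening: 0.002
grasp_force: 0.5
```

Emit:
{"fn": "play_rows", "kwargs": {"series": [0,0.5,0.3,0,0,0,0,0,0.4,0.2,0,0,0,0,0,0.4,0.2,0,0,0,0,0,0.3,0.1,0,0,0,0,0,0.2,0.05,0,0,0,0,0,0.2,0,0,0,0,0,0,0.2,0,0,0,0,0,0,0,0,0,0,0,0,0,0,0,0,0,0,0,0,0,0,0,0,0,0]}}

```text
clock: 12.75
ee_pos: [0.5397, 0.0755, 0.0839]
ee_rot: [[-0.205, 0.979, -0.005], [0.979, 0.205, 0.0], [0.001, -0.005, -1.0]]
wrist_force: [-10.2, -0.1, 6.3]
opening: -0.001
grasp_force: 4.8
```

Run:
```python
from m import *
st()
S=cap('side','side5')
print(edge(S,(.5755,.039,.141),.0228,.012))
```

```text
{'clock': 12.75, 'q': [-0.526, 0.475, 0.39, 1.951, -0.255, 0.768, 0.217], 'ee_pos': [0.54, 0.075, 0.084], 'ee_rot': [[-0.205, 0.979, -0.005], [0.979, 0.205, 0.0], [0.001, -0.005, -1.0]], 'wrist_force': [-10.169, -0.075, 6.275], 'torque': [-0.103, 1.887, 0.043], 'opening': -0.001, 'grasp_force': 4.785}
[25.2482  0.586   0.03  ]
```

Emit:
{"fn": "play_rows", "kwargs": {"series": [0,-1.5,0,0,0,0,0,0,-2.5,0,0,0,0,0,0,-2,0,4,0,0,0,100,0,0,6,0,0,0.18,100,0,0,3,0,0,0.18,100,0,0,0,0,0,0.18,100,0,0,0,0,0,0.18,100,0,0,0,0,0,0.18,100,0,0,0,0,0,0.18,100,0,0,0,0,0,0.18]}}

```text
clock: 14.05
ee_pos: [0.4823, 0.0754, 0.2145]
ee_rot: [[-0.995, 0.099, 0.001], [0.099, 0.995, 0.001], [-0.001, 0.001, -1.0]]
wrist_force: [0.4, 0.6, -0.7]
opening: 1.001
grasp_force: 0.0
```

Run:
```python
from m import *
st()
S=cap('side','side6');T=cap('top','top6')
for c in(S,T):
  print('knob',edge(c,(.5755,.039,.141),.0228,.008),'ring',edge(c,(.5755,.039,.104),.029,.008),'tin',edge(c,(.5755,.039,.065),.0328,.005))
a=cv2.resize(S['img'][80:220,190:330],(400,400),interpolation=cv2.INTER_CUBIC);b=cv2.resize(T['img'][160:240,300:380],(400,400),interpolation=cv2.INTER_CUBIC)
cv2.imwrite('pics/f.png',cv2.cvtColor(np.hstack([a,b]),cv2.COLOR_RGB2BGR))
```

```text
{'clock': 14.05, 'q': [-0.489, 0.191, 0.271, 1.956, -0.061, 1.0, 1.282], 'ee_pos': [0.482, 0.075, 0.214], 'ee_rot': [[-0.995, 0.099, 0.001], [0.099, 0.995, 0.001], [-0.001, 0.001, -1.0]], 'wrist_force': [0.447, 0.629, -0.736], 'torque': [0.041, -0.022, -0.012], 'opening': 1.001, 'grasp_force': 0.0}
knob [34.735   0.5745  0.0395] ring [35.7627  0.574   0.042 ] tin [28.2409  0.5745  0.037 ]
knob [40.4647  0.5765  0.041 ] ring [3.83949e+01 5.74500e-01 3.35000e-02] tin [27.3084  0.5805  0.034 ]
```

View pics/f.png

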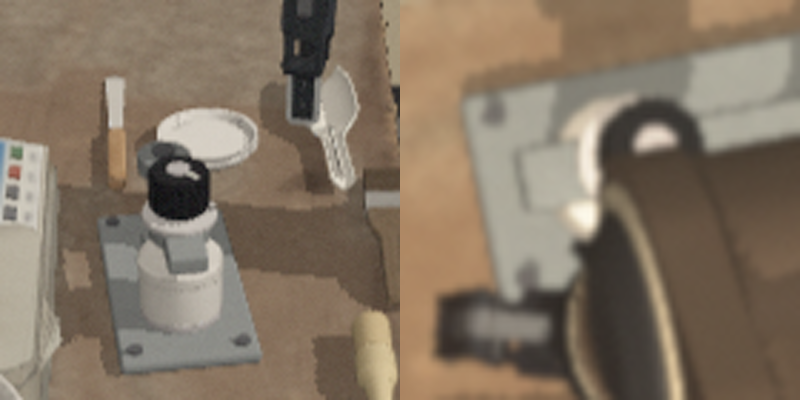

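Emit:
{"fn": "play_rows", "kwargs": {"series": [100,2.3,-0.9,0,0,0,0.18,100,2.4,-0.9,0,0,0,0.18,100,2.3,-0.9,0,0,0,0.18,100,2.3,-0.85,-1,0,0,0.18,100,0,0,-2.5,0,0,0.18,100,0,0,-2.5,0,0,0.18,100,0,0,-2.5,0,0,0.18,100,0,0,-1.5,0,0,0,100,0,0,-0.7,0,0,0,100,0,0,0,0,0,0]}}

```text
clock: 15.4
ee_pos: [0.5755, 0.0399, 0.1074]
ee_rot: [[-0.406, -0.914, 0.0], [-0.914, 0.406, -0.0], [0.0, -0.0, -1.0]]
wrist_force: [0.1, 0.7, 0.4]
opening: 1.002
grasp_force: 0.0
```

Run:
```python
from m import *
st()
S=cap('side','side7')
a=cv2.resize(S['img'][80:220,190:330],(560,560),interpolation=cv2.INTER_CUBIC)
cv2.imwrite('pics/g.png',cv2.cvtColor(a,cv2.COLOR_RGB2BGR))
```

```text
{'clock': 15.4, 'q': [-0.203, 0.464, 0.065, 1.844, -0.039, 0.834, 2.605], 'ee_pos': [0.576, 0.04, 0.107], 'ee_rot': [[-0.406, -0.914, 0.0], [-0.914, 0.406, -0.0], [0.0, -0.0, -1.0]], 'wrist_force': [0.144, 0.679, 0.443], 'torque': [-0.027, 0.007, -0.011], 'opening': 1.002, 'grasp_force': 0.0}
```

View pics/g.png

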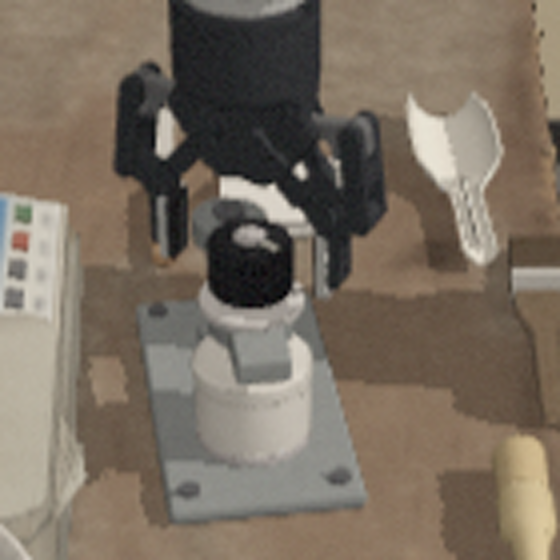

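The fingers straddle the knob (about (250,263) in the crop), clear of the ring. Next I'll grip it.

Emit:
{"fn": "play_rows", "kwargs": {"series": [60,0,0,0,0,0,0,45,0,0,0,0,0,0,40,0,0,0,0,0,0,30,0,0,0,0,0,0,30,0,0,0,0,0,0,30,0,0,0,0,0,0,30,0,0,0,0,0,-0.1,30,0,0,0,0,0,-0.1,30,0,0,0,0,0,-0.1,30,0,0,0,0,0,0], "grip_force": 50}}

```text
clock: 16.7
ee_pos: [0.5764, 0.0395, 0.1081]
ee_rot: [[-0.656, -0.755, 0.002], [-0.755, 0.656, -0.0], [-0.001, -0.002, -1.0]]
wrist_force: [0.3, -2.2, 5.6]
opening: 0.511
grasp_force: 50.4
```

```bash
python3 -c "
from m import *
st()"
```

```text
{'clock': 16.7, 'q': [-0.257, 0.465, 0.138, 1.847, -0.083, 0.833, 2.348], 'ee_pos': [0.576, 0.039, 0.108], 'ee_rot': [[-0.656, -0.755, 0.002], [-0.755, 0.656, -0.0], [-0.001, -0.002, -1.0]], 'wrist_force': [0.27, -2.165, 5.649], 'torque': [-0.321, -0.235, -0.033], 'opening': 0.511, 'grasp_force': 50.362}
```

Emit:
{"fn": "play_rows", "kwargs": {"series": [30,0,0,0,0,0,-0.16,30,0,0,0,0,0,-0.16,30,0,0,0,0,0,-0.16,30,0,0,0,0,0,-0.16,30,0,0,0,0,0,-0.16,30,0,0,0,0,0,-0.16,30,0,0,0,0,0,-0.16,30,0,0,0,0,0,-0.16,30,0,0,0,0,0,-0.16,30,0,0,0,0,0,0]}}

```text
clock: 17.95
ee_pos: [0.5767, 0.037, 0.1081]
ee_rot: [[-0.833, 0.554, 0.003], [0.554, 0.833, -0.003], [-0.004, -0.001, -1.0]]
wrist_force: [2.2, -8.1, 4.7]
opening: 0.516
grasp_force: 50.6
```

```bash
cat > s.py <<'E'
from m import *
s=r.read_state();R=np.array(s['ee_rot'])
print(round(s['clock'],2),'yaw',round(float(np.arctan2(R[1,1],R[0,1])),3),'q7',round(s['q'][6],3),'eff7',np.round(s['effort'][6],3),'T',np.round(s['torque'],3),'F',np.round(s['wrist_force'],1),np.round(s['ee_pos'],4))
E
python3 s.py
```

```text
17.95 yaw 0.984 q7 1.117 eff7 -0.827 T [-1.623 -0.331 -0.068] F [ 2.2 -8.1  4.7] [0.5767 0.037  0.1081]
```

Emit:
{"fn": "play_rows", "kwargs": {"series": [30,0.2,-0.25,0,0,0,0,30,0,0,0,0,0,0,30,0,0,0,0,0,-0.04,30,0,0,0,0,0,-0.04,30,0,0,0,0,0,-0.04,30,0,0,0,0,0,-0.04,30,0,0,0,0,0,-0.04,30,0,0,0,0,0,-0.04,30,0,0,0,0,0,0,30,0,0,0,0,0,0]}}

```text
clock: 19.2
ee_pos: [0.577, 0.0366, 0.108]
ee_rot: [[-0.68, 0.734, -0.001], [0.734, 0.68, -0.0], [0.0, -0.001, -1.0]]
wrist_force: [-3.9, -2.1, 10.7]
opening: 0.517
grasp_force: 51.0
```

```bash
python3 s.py
```

```text
19.2 yaw 0.747 q7 0.923 eff7 0.044 T [-0.49   0.941 -0.043] F [-3.9 -2.1 10.7] [0.577  0.0366 0.108 ]
```

Emit:
{"fn": "play_rows", "kwargs": {"series": [30,0,0,0,0,0,-0.03,30,0,0,0,0,0,-0.03,30,0,0,0,0,0,-0.03,30,0,0,0,0,0,-0.03,30,0,0,0,0,0,-0.03,30,0,0,0,0,0,-0.03,30,0,0,0,0,0,-0.03,30,0,0,0,0,0,-0.03,30,0,0,0,0,0,-0.03,30,0,0,0,0,0,-0.03]}}

```text
clock: 20.45
ee_pos: [0.5765, 0.0362, 0.1082]
ee_rot: [[-0.432, 0.902, -0.002], [0.902, 0.432, -0.0], [0.001, -0.002, -1.0]]
wrist_force: [-6.3, -3.4, 15.1]
opening: 0.516
grasp_force: 51.3
```

```bash
python3 s.py
```

```text
20.45 yaw 0.446 q7 0.673 eff7 0.177 T [-0.676  1.484  0.118] F [-6.3 -3.4 15.1] [0.5765 0.0362 0.1082]
```

Emit:
{"fn": "play_rows", "kwargs": {"series": [30,-0.05,-0.1,0.1,0,0,0,30,0,0,0,0,0,0,30,0,0,0,0,0,-0.03,30,0,0,0,0,0,-0.03,30,0,0,0,0,0,-0.03,30,0,0,0,0,0,-0.03,30,0,0,0,0,0,-0.03,30,0,0,0,0,0,-0.03,30,0,0,0,0,0,-0.03,30,0,0,0,0,0,-0.03]}}

```text
clock: 21.7
ee_pos: [0.576, 0.036, 0.1083]
ee_rot: [[-0.206, 0.979, -0.002], [0.979, 0.206, -0.0], [0.0, -0.002, -1.0]]
wrist_force: [-5.0, -2.3, 7.8]
opening: 0.519
grasp_force: 51.4
```

```bash
python3 s.py
```

```text
21.7 yaw 0.207 q7 0.475 eff7 -0.106 T [-0.382  1.099  0.479] F [-5.  -2.3  7.8] [0.576  0.036  0.1083]
```

Emit:
{"fn": "play_rows", "kwargs": {"series": [30,0,0,0,0,0,-0.1,30,0,0,0,0,0,-0.1,30,0,0,0,0,0,-0.1,30,0,0,0,0,0,-0.1,30,0,0,0,0,0,-0.1,30,0,0,0,0,0,-0.1,30,0,0,0,0,0,-0.1,30,0,0,0,0,0,-0.1,30,0,0,0,0,0,-0.1,30,0,0,0,0,0,-0.1]}}

```text
clock: 22.95
ee_pos: [0.5744, 0.0365, 0.1083]
ee_rot: [[0.714, 0.7, -0.005], [0.7, -0.714, 0.001], [-0.003, -0.005, -1.0]]
wrist_force: [-12.3, -0.9, 14.1]
opening: 0.51
grasp_force: 52.0
```

```bash
python3 s.py
```

```text
22.95 yaw -0.795 q7 -0.342 eff7 0.618 T [-0.003  2.595  0.462] F [-12.3  -0.9  14.1] [0.5744 0.0365 0.1083]
```

Emit:
{"fn": "play_rows", "kwargs": {"series": [30,-0.15,0,0.1,0,0,-0.08,30,0,0,0,0,0,-0.08,30,0,0,0,0,0,-0.08,30,0,0,0,0,0,-0.08,30,0,0,0,0,0,-0.08,30,0,0,0,0,0,-0.08,30,0,0,0,0,0,-0.08,30,0,0,0,0,0,-0.07,30,0,0,0,0,0,0,30,0,0,0,0,0,0]}}

```text
clock: 24.2
ee_pos: [0.5736, 0.0375, 0.1084]
ee_rot: [[0.989, 0.149, -0.004], [0.149, -0.989, 0.001], [-0.004, -0.002, -1.0]]
wrist_force: [-5.0, 2.0, 4.7]
opening: 0.512
grasp_force: 52.6
```

```bash
python3 s.py
```

```text
24.2 yaw -1.422 q7 -0.854 eff7 -0.108 T [0.432 1.274 0.14 ] F [-5.   2.   4.7] [0.5736 0.0375 0.1084]
```

Emit:
{"fn": "play_rows", "kwargs": {"series": [70,0,0,0,0,0,0,100,0,0,0,0,0,0,100,0,0,0,0,0,0,100,0,0,0,0,0,0,100,0,0,2,0,0,0,100,0,0,5,0,0,0,100,0,0,6,0,0,0,100,-4,5,1,0,0,0,100,-5,5,0,0,0,0,100,-5,5,0,0,0,0]}}

```text
clock: 25.45
ee_pos: [0.4476, 0.1736, 0.2497]
ee_rot: [[0.989, 0.145, 0.001], [0.145, -0.989, -0.0], [0.001, 0.001, -1.0]]
wrist_force: [-0.2, 1.9, 1.3]
opening: 1.0
grasp_force: 0.0
```

Emit:
{"fn": "play_rows", "kwargs": {"series": [100,-3,5,0,0,0,0,100,-2,6,0,0,0,0,100,0,6,0,0,0,0,100,0,6,0,0,0,0,100,0,6,0,0,0,0,100,0,3,0,0,0,0,100,0,0,0,0,0,0,100,0,0,0,0,0,0,100,0,0,0,0,0,0,100,0,0,0,0,0,0]}}

```text
clock: 26.7
ee_pos: [0.3989, 0.4915, 0.2495]
ee_rot: [[0.989, 0.145, -0.0], [0.145, -0.989, 0.001], [-0.0, -0.001, -1.0]]
wrist_force: [0.1, -0.4, -0.2]
opening: 0.998
grasp_force: 0.0
```

Run:
```python
from m import *
S=cap('side','side8');T=cap('top','top8')
for c in(S,T):
  print('knob',edge(c,(.5755,.039,.141),.0228,.006),'ring',edge(c,(.5755,.039,.104),.029,.006),'tin',edge(c,(.5755,.039,.062),.0328,.005))
a=cv2.resize(S['img'][100:200,200:300],(400,400),interpolation=cv2.INTER_CUBIC);b=cv2.resize(T['img'][155:235,300:380],(400,400),interpolation=cv2.INTER_CUBIC)
cv2.imwrite('pics/h.png',cv2.cvtColor(np.hstack([a,b]),cv2.COLOR_RGB2BGR))
```

```text
knob [34.439   0.5745  0.043 ] ring [22.3099  0.5745  0.041 ] tin [22.5458  0.575   0.043 ]
knob [5.56715e+01 5.76000e-01 4.00000e-02] ring [39.4761  0.5695  0.042 ] tin [39.0537  0.5765  0.041 ]
```

View pics/h.png

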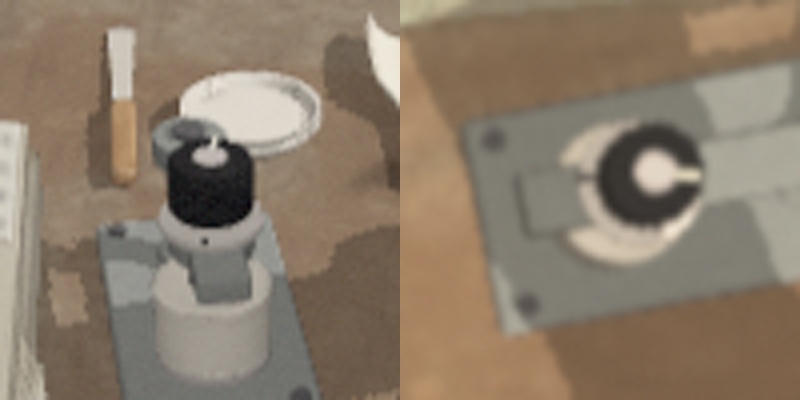

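Run:
```python
from m import *
L=[]
def crop(n,x,y,w=16):
    i=cv2.imread(f'pics/{n}.png');return cv2.resize(i[y-w:y+w,x-w:x+w],(400,290),interpolation=cv2.INTER_CUBIC)
o=np.vstack([np.hstack([crop('side6',252,150),crop('side8',252,150)]),np.hstack([crop('top4',387,226),crop('top8',348,190)])])
cv2.imwrite('pics/i.png',o)
```

```text
(no output)
```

View pics/i.png

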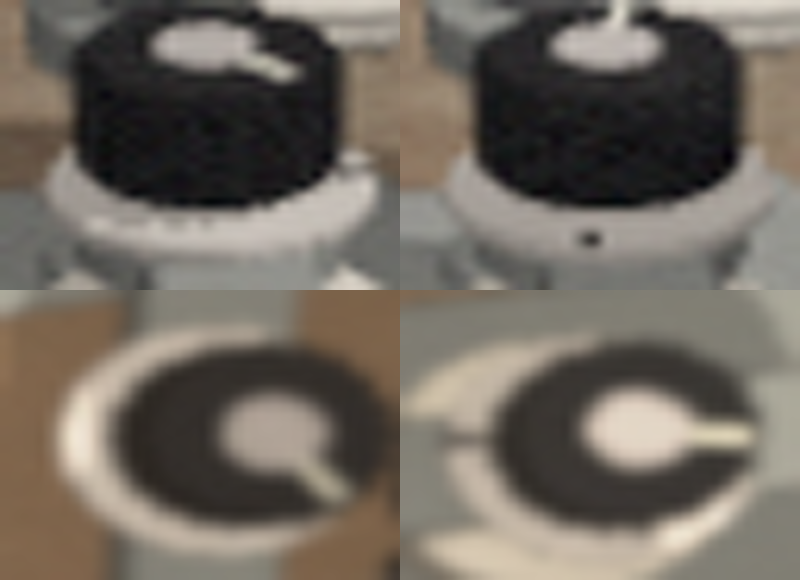

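Run:
```python
from m import *
S=cap('side')
f=lambda X,Y:atz(S,(236+X*.08-.5,134+Y*32/290-.5),.104)
l,rr,b=f(47,185),f(378,185),f(212,253)
print(l,rr,b)
c=np.array([(l[0]+rr[0])/2,b[1]-.029]);print('c',c)
for cy in(c[1],c[1]-.002,c[1]+.002):
    a=[np.degrees(np.arctan2(p[1]-cy,p[0]-c[0])) for p in(f(360,165),f(190,238))];print(a,(a[0]-a[1])%360)
```

```text
[0.60320416 0.04204186 0.104     ] [0.54589185 0.03981508 0.104     ] [0.57302054 0.07073948 0.104     ]
c [0.574548   0.04173948]
[np.float64(-156.75467423612074), np.float64(83.52556280430379)] 119.71976295957546
[np.float64(-160.7005075698631), np.float64(84.04637694381884)] 115.25311548631805
[np.float64(-153.028936256491), np.float64(82.90540377557717)] 124.06565996793182
```

Run:
```python
from m import *
S=cap('side');T=cap('top')
def load(n): return cv2.imread(f'pics/{n}.png').max(2).astype(np.float32)
def samp(c,img,cx,cy,rad,deg):
    a=np.radians(deg);p=proj(c,np.c_[cx+rad*np.cos(a),cy+rad*np.sin(a),np.full(len(a),.104)]).astype(np.float32)
    return cv2.remap(img,p[:,:1],p[:,1:],cv2.INTER_LINEAR).ravel()
deg=np.arange(-200,181-160,5)
for n in('side6','side7'):
    im=load(n)
    for rad in(.025,.0265,.028): print(n,rad,dict(zip(range(-190,-119,5),samp(S,im,.5745,.0405,rad,np.arange(-190,-119,5)).astype(int))))
im=load('side8')
for rad in(.025,.0265,.028): print('side8',rad,dict(zip(range(60,121,5),samp(S,im,.5745,.0405,rad,np.arange(60,121,5)).astype(int))))
im=load('top8')
for rad in(.025,.0265,.028): print('top8',rad,dict(zip(range(60,131,5),samp(T,im,.576,.0395,rad,np.arange(60,131,5)).astype(int))))
print('diff rows 146-160, cols 256-270'); d=load('side6')-load('side8');print(load('side6')[147:158,258:270].astype(int));print(load('side8')[147:158,258:270].astype(int))
print(load('side8')[156:164,246:258].astype(int))
print(proj(S,[(.5745,.0405,.104)]+[(.5745+.029*np.cos(a),.0405+.029*np.sin(a),.104) for a in np.radians([-170,-160,-150,-140,90])]))
```

```text
side6 0.025 {-190: np.int64(195), -185: np.int64(194), -180: np.int64(194), -175: np.int64(179), -170: np.int64(162), -165: np.int64(148), -160: np.int64(135), -155: np.int64(140), -150: np.int64(117), -145: np.int64(55), -140: np.int64(31), -135: np.int64(29), -130: np.int64(31), -125: np.int64(32), -120: np.int64(29)}
side6 0.0265 {-190: np.int64(191), -185: np.int64(193), -180: np.int64(196), -175: np.int64(180), -170: np.int64(162), -165: np.int64(145), -160: np.int64(146), -155: np.int64(163), -150: np.int64(151), -145: np.int64(103), -140: np.int64(48), -135: np.int64(30), -130: np.int64(28), -125: np.int64(32), -120: np.int64(30)}
side6 0.028 {-190: np.int64(172), -185: np.int64(164), -180: np.int64(161), -175: np.int64(150), -170: np.int64(142), -165: np.int64(129), -160: np.int64(131), -155: np.int64(159), -150: np.int64(166), -145: np.int64(127), -140: np.int64(83), -135: np.int64(34), -130: np.int64(29), -125: np.int64(31), -120: np.int64(29)}
side7 0.025 {-190: np.int64(196), -185: np.int64(198), -180: np.int64(198), -175: np.int64(182), -170: np.int64(165), -165: np.int6
[... 3584 characters left out ...]
 156 148 144]
 [134 147 167 168 170 169 166 144 149 154 136 142]
 [167 166 168 167 167 160 146 135 150 150 141 143]]
[[138 108  60  52  29  23  20  23  23  48  83  84]
 [165 156 139 141 136 137 136 137 135 141 144 146]
 [163 165 165 166 167 167 168 166 166 167 167 167]
 [165 164 166 166 141 125 162 165 165 166 165 165]
 [151 156 160 163 108  61 159 162 166 165 163 162]
 [135 149 151 155 136 127 155 155 155 151 151 151]
 [116 124 130 135 138 136 143 138 136 136 131 129]
 [ 96  96 114 122 122 121 124 127 124 124 117 119]]
[[252.54177951 153.8089082 ]
 [265.78664675 152.84727486]
 [265.26470726 151.64620347]
 [264.36349446 150.51811439]
 [263.11317092 149.49557931]
 [251.79586695 161.08501636]]
```

The pictures give a ring turn of about 113°. The torque readings and the known knob range put it at 111° or less. Both lie between a quarter and a third of a turn. The tin is centred under the closed arm and the robot is clear, so I'm handing in.

```bash
python3 -c "
from station import r
print(r.sign_off())"
```

```text
the job is handed in; nothing more can be done
None
```

I handed the job in; no verdict came back. The tin stands on the pad, centred to within about 2–3 mm by my measurements. The arm is at its stop, and the knob is tightened about 111–113° past the point where it turned hard, just under the third-of-a-turn limit. I did not measure the lid's height afterwards.

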